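# Close up the breakfast row against the rack

## Task

Tidy the spreads on the breakfast table by pushing alone: first push the butter dish along the table right into the corner of the wooden rack, long side flush against the rail and its end against the short end stop. Then push the jam jar along the table until it stands against the same rail, close up beside the other end of the butter dish. Keep both upright and on the table top the whole time, never lifted, and leave everything else where it stands.

Things in the scene. Friction and masses are not known exactly. Their poses are not given: they have to be found in the camera images.
- rack: Fixed L-shaped pale wooden rack, 40 mm high, turned up to 9 deg. Origin: inner corner of the L at table level. x: level, square to the rail, away from the robot; y: along the rail to the robot's left. Rail's inner face: plane x=0, from y=0 to -400 mm, facing the robot. End stop at its left end: inner face plane y=0, from x=0 to -100 mm. Both 18 mm thick (to x=+18, y=+18).
- butter_dish: White covered butter dish, one closed loose piece, 0.2-0.5 kg, slides on the table. Origin: centre of underside. 86 mm along its x, 130 mm along y; upright sides to 32 mm high, lid set in 6 mm up to 48, 24 mm knob to 60. Starts in front of the rail near the end stop, clear of both, y axis within 23 deg of the rack's. In place: x=-43, y=-65 mm in the rack's frame.
- jam_jar: Round jam jar, paper label, steel lid, loose, 0.2-0.5 kg, slides on the table. Origin: centre of underside. 84 mm diameter, upright sides to 62 mm high, lid 80 mm wide up to 80 mm. Starts in front of the rail, to the right of the butter dish seen from the robot. In place: x=-42, y=-172 mm in the rack's frame.
- honey: Bystander: small amber honey jar, 52 mm diameter, 85 mm high, standing near the far right end of the rail. Origin: centre of underside.
- egg_cup: Bystander: white egg cup with an egg, 46 mm diameter, 70 mm high, left of the butter dish, in front of the end stop. Origin: centre of underside.
- salt: Bystander: salt shaker, 38 mm diameter, 70 mm high, behind the rail. Origin: centre of underside.
- mug: Bystander: white mug, 80 mm diameter, 90 mm high, with a handle at its +y, left of the rack. Origin: centre of underside.
- glass: Bystander: empty drinking glass, 72 mm diameter, 110 mm high, left of the rack. Origin: centre of underside.
- plate: Bystander: white plate, 200 mm diameter, 18 mm high, on the right. Origin: centre of underside.
- croissant: Bystander: croissant about 130 mm long and 55 mm high, lying on the plate. Origin: centre of underside.
- knife: Bystander: steel table knife, 210 mm long along its x, 6 mm high, to the right of the plate. Origin: underside near its middle.

How it is judged:
On the way, in this order (a step that is already met when the one before it is completed fails the run):
1. the butter dish is in the corner of the rack, flush with the rail and against the end stop (x of butter_dish in the frame of rack between -0.049 and -0.02 m and y of butter_dish in the frame of rack between -0.072 and -0.04 m and angle between the x axis of butter_dish and the x axis of rack, either way round below 0.06 rad and height (world z) of butter_dish below 0.005 m and angle between butter_dish's own z axis and vertical below 0.05 rad), for 0.2 s.
2. the jam jar stands against the rail and the butter dish (x of jam_jar in the frame of rack between -0.049 and -0.02 m and y of jam_jar in the frame of rack below -0.15 m and y of jam_jar in the frame of butter_dish above -0.117 m and height (world z) of jam_jar below 0.005 m and angle between jam_jar's own z axis and vertical below 0.05 rad), for 0.2 s.
At the end, for the whole second after the job is handed in: The butter dish is within 6 mm of the rail and 7 mm of the end stop and within 0.06 rad (3.4 degrees) of parallel to the rail; the jam jar is within 7 mm of the rail and within 10 mm of the butter dish's right end; both are upright on the table and at rest (all of step 1 and all of step 2 and linear speed of each of butter_dish, jam_jar below 0.01 m/s); the robot touches nothing.
It fails at once if the butter dish is lifted or tipped (height (world z) of butter_dish above 0.01 m or angle between butter_dish's own z axis and vertical above 0.25 rad).
It fails at once if the jam jar is lifted or tipped (height (world z) of jam_jar above 0.01 m or angle between jam_jar's own z axis and vertical above 0.25 rad).
It fails at once if anything else on the table is disturbed: a bystander moved more than 20 mm (the croissant 30 mm) (distance of any of honey, egg_cup, salt, mug, glass, plate, knife from where it was at the start of the episode above 0.02 m or distance of croissant from where it was at the start of the episode above 0.03 m).
It also fails if it takes over 67 s, if anything falls off the work surface, if the arm or the gripper's body presses on something with over 40 N, if the wrist force passes 120 N, or if a joint passes its speed limit or range.

## Robot

A 6-joint arm with a two-finger parallel gripper is mounted at the origin on the work surface. World frame = base frame: x ahead of the robot, y to its left, z up, the work surface at z = 0. Lengths are in m, angles in rad, forces in N, time in s.
With the tool pointing down it reaches from about 0.35 to 0.775 m from the base axis. Payload 7.3 kg.
Tool frame: the origin (TCP) lies midway between the tips of the shut fingers; the grasp point (between the pads) lies 19 mm behind it (robot.tcp_to_grasp is the distance from the TCP to the grasp point, in m); z points along the fingers, y is the line along which they close (so a half turn about z gives the same grasp; the last joint's range is limited). The gripper opens to 92 mm and grips with 3 to 60 N. Pads are 19 mm wide; open, the fingers measure 130 mm over their backs; the gripper's body (75 mm by 190 mm) begins 47 mm behind the grasp point.
Start: joints at [-1.26, 0.342, 1.524, -0, 1.275, -0.146], TCP at [0.232, -0.471, 0.2] pointing down, gripper open.
Joint ranges: [-2.53, 2.53], [-0.77, 2.02], [0.04, 2.7], [-1, 4.14], [0.28, 2.66], [-3.11, 3.11]. Speed limits (rad/s): [2.57, 2.57, 3.14, 3.14, 3.14, 3.14].

## Interface

Orientations are given as [roll, pitch, yaw] about the fixed x, y, z axes, in that order (R = Rz(yaw) Ry(pitch) Rx(roll)).
In Python, from cell import readout, cams, ticket, robot gives the robot as it stands. The module is installed in compiled form; this text tells all that it offers.
- The arm moves only by the tool jog_arm, never from a script. Its argument "plan" is a list of rows, each a list of 5 numbers: the shift along the world's x, y, z each as a share of 0.08 m, from -1 to 1, then the turn about the world's z as a share of 90 degrees, from -1 to 1, then the opening, from -1 (shut) to 1 (fully open). A call has 1 to 12 rows; each row is the pose to reach, as a shift and turn from the pose commanded when the call began; what a row does not reach only later rows make up. A row lasts 1/10 s, in which the tool goes at most 50 mm and 8.59 degrees, less where a joint would pass 70% of its speed; a pose out of reach is approached as far as the arm can. A call with a number of a shift or a turn outside -1 to 1 is refused whole. A call with a gripper value outside its range is refused whole. The fingers move at their own pace and stop on an object; "squeeze" is the grip in N (left out, the last holds). Time passes only in rows, so rows that repeat a pose let the fingers close. It gives the time, the measured TCP pose, the force, the opening and the grip force at its end, in the units of the state.
- readout.observe(): the state, without advancing time (a new reading comes with each control period).
- cams.read_camera(name): name is "scene" or "side" or "wrist"; returns the picture (384x512x3 uint8, blue, green, red); there is no depth.
- cams.calibration(name): a dict with "K" (3x3 intrinsics, pixels), "k1" (the pictures are not rectified: a ray, as slopes to the right and down, at radius r is drawn at 1 + k1 r^2 times it, then the intrinsics apply), "world_from_camera" (4x4, takes a point from camera to world coordinates). Camera axes: x right, y down, z forward; pixel columns grow to the right and rows downward; lengths in m; the calibration is good to about 2 mm. A picture is of the moment at which its call begins: read the wrist's pose just before it. calibration takes no time and is no camera call; for the wrist camera it gives the pose at the moment of the call.
- ticket.hand_in(): hands the job in; it is judged then, once.
The state is a dict: "time": time; "qpos": joint angles; "qvel": joint speeds; "joint_efforts": joint torques, N m; "tool_pos": TCP position; "tool_rot": TCP orientation; "contact_force": force on the tool from outside, world axes, zero at the start; "torque": the same for the moment, N m; "opening": finger opening in m; "grip_force": force on a finger pad.
Only numpy, scipy, OpenCV 4.12 (cv2) and the standard library are available. Lean on these libraries where they do the work, as an engineer would, in place of code of your own. Each camera call takes 0.05 s, during which the arm holds its last target. There are 200 camera calls.

## Working session

There is one attempt and no reset: what is moved stays moved. The work goes in short steps, Python scripts to look and compute and a tool call to move; the robot and the scene stay as the last step left them, time stands still between calls to the robot, and variables do not carry over. Pictures are saved under pics/ and viewed, at most 10 in all, crops included, and the job is handed in when it is done.

Besides the shell and the picture viewer there is one more tool, called after "Call:" as a command line: name --pt "numbers of a row" for each row, then --argument value for the rest. jog_arm: Moves the arm, as the interface text tells. Shift numbers are shares of 0.08 m and turn numbers shares of 90 degrees, none past 1 either way. Its arguments: {"type":"object","properties":{"plan":{"type":"array"},"squeeze":{"type":"number"}},"required":["plan"]}

```bash
mkdir -p pics; cat > h.py <<'E'
import numpy as np, cv2
from cell import readout, cams, ticket, robot
def und(cal,px):
    K=np.array(cal["K"]);p=np.atleast_2d(np.array(px,float))
    return cv2.undistortPoints(p[:,None],K,np.array([cal["k1"],0,0,0,0.]))[:,0]
def ray(cal,px,z):
    n=und(cal,px);T=np.array(cal["world_from_camera"])
    d=np.c_[n,np.ones(len(n))]@T[:3,:3].T;o=T[:3,3]
    return o+d*((z-o[2])/d[:,2])[:,None]
def proj(cal,P):
    T=np.linalg.inv(np.array(cal["world_from_camera"]));P=np.atleast_2d(P)@T[:3,:3].T+T[:3,3]
    s=P[:,:2]/P[:,2:];s=s*(1+cal["k1"]*(s**2).sum(1))[:,None];K=np.array(cal["K"])
    return s@K[:2,:2].T+K[:2,2]
E
python3 - <<'E'
from h import *
print(readout.observe())
for n in("scene","side"):
    cv2.imwrite(f"pics/{n}0.png",cv2.resize(cams.read_camera(n),(800,600)))
    c=cams.calibration(n);print(n,c)
E
```

```text
{'time': 0.0, 'qpos': array([-1.26003920e+00,  3.42735912e-01,  1.52504126e+00, -9.92946284e-06,
        1.27537993e+00, -1.46017194e-01]), 'qvel': array([ 9.12077887e-04,  1.01226402e-03,  3.09611271e-04, -2.85933209e-04,
       -6.34486818e-05,  1.57520486e-04]), 'joint_efforts': array([ 1.88195205e-03, -4.31233013e+01, -2.44226950e+01,  7.18786893e-02,
        5.58695721e-02, -1.16204092e-04]), 'tool_pos': array([ 0.23142239, -0.47073474,  0.19922969]), 'tool_rot': array([-3.14004347e+00, -2.18231998e-04,  4.56777046e-01]), 'contact_force': array([ 0.28174198,  0.84004192, -0.31590741]), 'torque': array([-0.01986494,  0.0149842 , -0.0118088 ]), 'grip_force': 0.0, 'opening': 0.09181807456752732}
scene {'K': array([[432.78284645,   0.        , 252.98872367],
       [  0.        , 432.78284645, 197.22772852],
       [  0.        ,   0.        ,   1.        ]]), 'k1': -0.09491746205836396, 'world_from_camera': array([[ 0.85624299,  0.36318967, -0.36734345,  1.08015694],
       [ 0.51636392, -0.62200274,  0.58862628, -0.89236715],
       [-0.01470565, -0.69369003, -0.72012352,  0.99565459],
       [ 0.        ,  0.        ,  0.        ,  1.        ]])}
side {'K': array([[365.74748165,   0.        , 255.44129794],
       [  0.        , 365.74748165, 186.99522694],
       [  0.        ,   0.        ,   1.        ]]), 'k1': -0.0398358882554985, 'world_from_camera': array([[-9.63001576e-01, -1.77389618e-01,  2.02881462e-01,
         3.65645930e-01],
       [-2.69495757e-01,  6.33774714e-01, -7.25052859e-01,
         7.37876972e-01],
       [ 3.57089033e-05, -7.52902740e-01, -6.58131798e-01,
         7.86428711e-01],
       [ 0.00000000e+00,  0.00000000e+00,  0.00000000e+00,
         1.00000000e+00]])}
```

View pics/scene0.png

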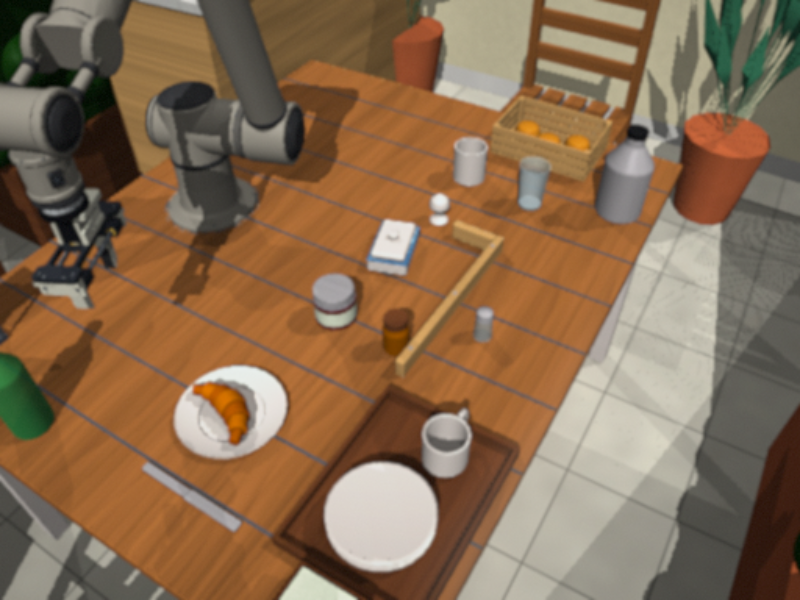

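View pics/side0.png

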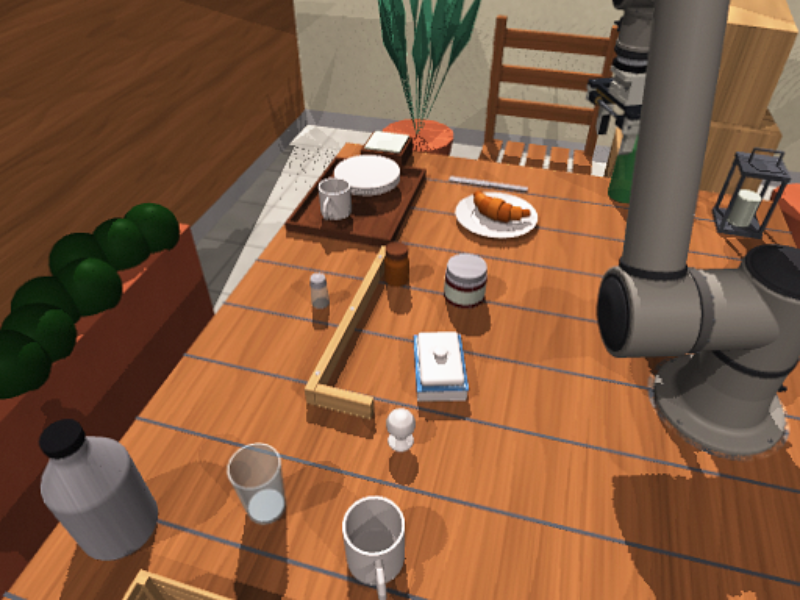

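The scene view shows the rack corner near (500,238) and the rail's right end near (402,368). The dish is at (393,247), the jar at (335,300), the honey at (397,332) and the egg cup at (440,208). The side view agrees, with the corner at (315,385), dish at (440,365), jar at (466,280) and egg cup at (400,428). I'll enlarge crops to measure from.

```bash
python3 - <<'E'
from h import *
a=cams.read_camera("scene");b=cams.read_camera("side")
np.savez("i0.npz",a=a,b=b)
A=cv2.resize(a[130:250,190:330],None,fx=4,fy=4)[:, :]   # 560x480
B=cv2.resize(b[145:295,190:310],None,fx=4,fy=4)
o=np.zeros((600,800,3),np.uint8)
A=cv2.resize(a[130:245,195:330],(399,340),interpolation=cv2.INTER_CUBIC)
B=cv2.resize(b[145:295,190:310],(400,500),interpolation=cv2.INTER_CUBIC)
o[:340,:399]=A;o[:500,400:]=B
cv2.imwrite("pics/c0.png",o)
for n,i,pts in(("a",a,[(285,185),(260,232),(250,160),(249,168),(214,184),(213,200),(280,130)]),("b",b,[(225,220),(215,258),(280,230),(298,170),(297,185),(255,270)])):
    h=cv2.cvtColor(i,cv2.COLOR_BGR2HSV)
    print(n,[(p,h[p[1],p[0]].tolist()) for p in pts])
E
```

```text
a [((285, 185), [14, 175, 157]), ((260, 232), [17, 135, 128]), ((250, 160), [14, 12, 233]), ((249, 168), [107, 72, 163]), ((214, 184), [158, 6, 170]), ((213, 200), [3, 89, 100]), ((280, 130), [90, 2, 231])]
b [((225, 220), [11, 170, 72]), ((215, 258), [15, 134, 137]), ((280, 230), [7, 28, 166]), ((298, 170), [170, 14, 215]), ((297, 185), [0, 255, 41]), ((255, 270), [6, 18, 230])]
```

View pics/c0.png

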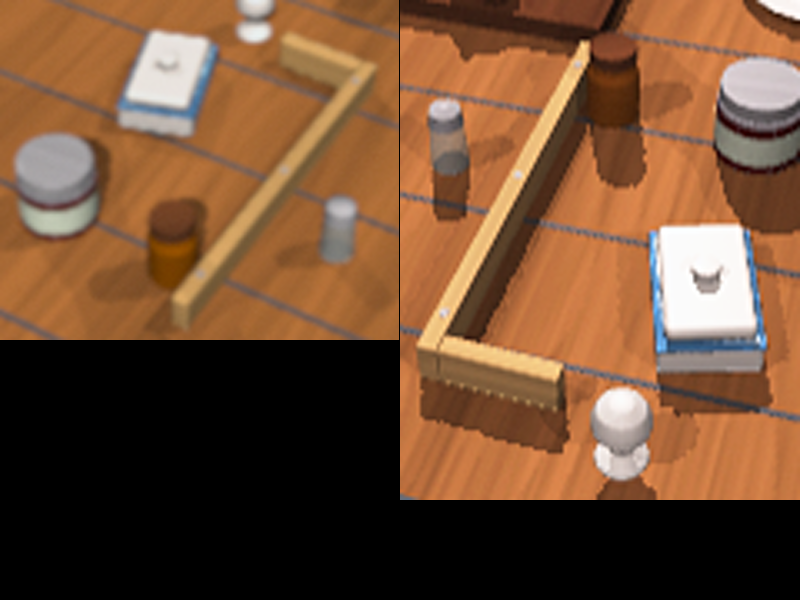

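```bash
cat > m.py <<'E'
from h import *
d=np.load("i0.npz");b=d["b"];ca=cams.calibration("scene");cb=cams.calibration("side")
h=cv2.cvtColor(b,cv2.COLOR_BGR2HSV)
m=cv2.inRange(h,(12,60,115),(25,200,255))
def fit(P):
    for _ in range(4):
        c=P.mean(0);u=np.linalg.svd(P-c)[2][0];r=(P-c)@[-u[1],u[0]];P=P[abs(r)<max(1.5*r.std(),4e-4)]
    return c,u*np.sign(u[0]+u[1]*.0001),r.std(),len(P)
L=[];R=[]
for r in range(165,240):
    x=np.flatnonzero(m[r,190:250])+190
    if len(x)>2:L.append((x[0]-.5,r));R.append((x[-1]+.5,r))
l=fit(ray(cb,L,.04)[:,:2]);r=fit(ray(cb,R,.04)[:,:2])
S=[]
for c in range(207,237):
    y=np.flatnonzero(m[240:270,c])+240
    if len(y)>2:S.append((c,y[0]-.5))
s=fit(ray(cb,S,.04)[:,:2])
for q in(l,r,s):print(q,np.degrees(np.arctan2(q[1][1],q[1][0])))
print("rail width",abs(np.cross(l[0]-r[0],r[1])))
t=np.linalg.solve(np.c_[r[1],-s[1]],s[0]-r[0]);print("corner",r[0]+t[0]*r[1])
A=lambda P:[(195+x*135/399,130+y*115/340) for x,y in P]
B=lambda P:[(190+(x-400)*.3,145+y*.3) for x,y in P]
for n,c,P in(("scene",ca,A([(155,32),(216,40),(190,108),(127,100)])),("side",cb,B([(658,228),(746,226),(757,332),(667,337)]))):
    q=ray(c,P,.048)[:,:2];e=np.roll(q,-1,0)-q
    print(n,"dish",q.mean(0).round(4),np.linalg.norm(e,axis=1).round(3),np.degrees(np.arctan2(e[:,1],e[:,0])).round(1))
def circ(n,c,P,z):
    q=ray(c,P,z)[:,:2];x=np.linalg.lstsq(np.c_[2*q,np.ones(len(q))],(q**2).sum(1),rcond=None)[0]
    print(n,x[:2].round(4),"r",np.sqrt(x[2]+x[:2]@x[:2]).round(4))
circ("jar sc",ca,A([(16,170),(56,136),(97,168),(28,146),(85,144)]),.08)
circ("jar sd",cb,B([(720,90),(760,60),(742,64),(780,63),(728,74)]),.08)
circ("hon sc",ca,A([(150,213),(173,203),(199,213),(159,206),(190,206)]),.085)
circ("hon sd",cb,B([(593,48),(614,37),(637,48),(602,40),(627,40)]),.085)
print("egg",ray(ca,A([(254,36)]),0),ray(cb,B([(621,468)]),0))
E
python3 m.py 2>/dev/null
```

```text
(array([0.76346622, 0.03897477]), array([ 0.39640412, -0.91807613]), np.float64(2.4575658431764963e-05), 64) -66.64642583879487
(array([0.58927304, 0.01224478]), array([ 0.32314101, -0.94635083]), np.float64(0.0023155073430569436), 47) -71.14701343789744
(array([0.61694597, 0.14835888]), array([0.81961372, 0.57291653]), np.float64(0.003393200566381199), 16) 34.9538559588036
rail width 0.17348541659346653
corner [0.55708365 0.10651463]
scene dish [0.4914 0.0588] [0.073 0.122 0.071 0.124] [  18.3  -73.9 -160.6  107. ]
side dish [0.4774 0.0699] [0.075 0.116 0.071 0.119] [-162.6  105.4   19.6  -72.4]
jar sc [ 0.4862 -0.1614] r 0.0418
jar sd [ 0.4693 -0.1462] r 0.0435
hon sc [ 0.6353 -0.1751] r 0.0278
hon sd [ 0.6198 -0.1588] r 0.0214
egg [[0.5164017  0.21132581 0.        ]] [[0.50511759 0.23141453 0.        ]]
```

```bash
python3 - <<'E' 2>/dev/null
from h import *
w=cams.read_camera("wrist");cw=cams.calibration("wrist");d=np.load("i0.npz")
st=readout.observe();p=st["tool_pos"];y=st["tool_rot"][2]
ax=np.array([np.sin(y),-np.cos(y),0])
T=np.array([p,p+.046*ax,p-.046*ax]);th=np.linspace(0,6.28,60)
o=[]
for n,k in(("scene","a"),("side","b")):
    c=cams.calibration(n);i=d[k].copy()
    i=cv2.resize(i,(1024,768))
    for P,col in((T,(0,0,255)),(np.c_[.1*np.cos(th),.1*np.sin(th),0*th],(0,255,0)),(np.array([[.16*k,-.0,.0] for k in range(1,5)]),(255,0,255))):
        for q in proj(c,P):cv2.circle(i,tuple(np.round(q*2+.5).astype(int)),2,col,-1)
    o.append(i[:450,:400] if k=="a" else i[:600,624:])
out=np.zeros((600,800,3),np.uint8);out[:450,:400]=o[0];out[:600,400:]=o[1]
out[450:,:200]=cv2.resize(w,(200,150));cv2.imwrite("pics/chk.png",out);print(T,cw)
E
```

```text
[[ 0.23153771 -0.47100529  0.19962408]
 [ 0.25182601 -0.51228948  0.19962408]
 [ 0.21124942 -0.42972109  0.19962408]] {'K': array([[340.48845922,   0.        , 256.45350877],
       [  0.        , 340.48845922, 190.96594087],
       [  0.        ,   0.        ,   1.        ]]), 'k1': -0.038044587800969074, 'world_from_camera': array([[ 0.4397708 , -0.86003967, -0.25871493,  0.3023216 ],
       [-0.89810878, -0.42161159, -0.12507713, -0.43852774],
       [-0.00150592,  0.28735942, -0.95782164,  0.38403426],
       [ 0.        ,  0.        ,  0.        ,  1.        ]])}
```

View pics/chk.png

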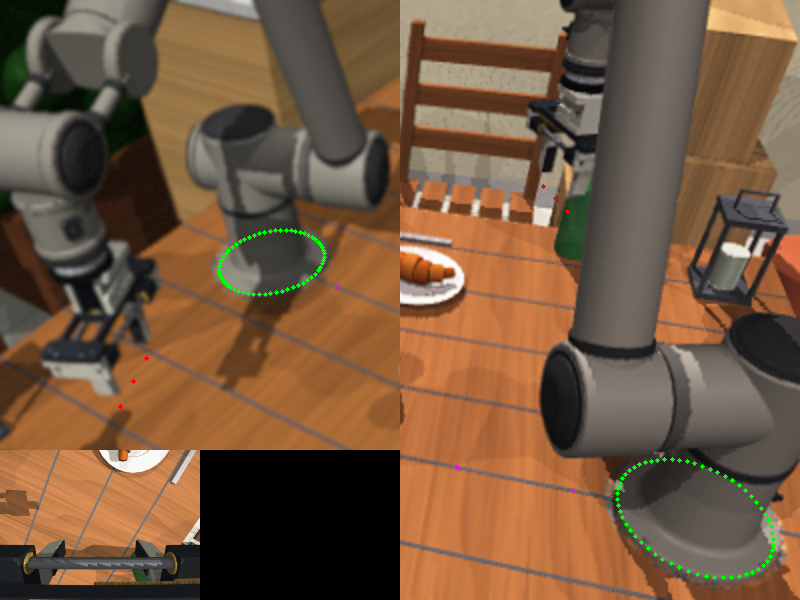

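The projected TCP and base dots sit a few pixels off in both views: the TCP is drawn near (133,382), below the real fingers at about (125,360). I'll triangulate shared points to see how well the two cameras agree.

```bash
cat > tri.py <<'E'
from h import *
def line(c,p):
    n=und(c,p)[0];T=np.array(c["world_from_camera"]);d=T[:3,:3]@[n[0],n[1],1];return T[:3,3],d/np.linalg.norm(d)
def tri(obs):
    M=np.zeros((3,3));v=np.zeros(3)
    for c,p in obs:
        o,d=line(c,p);Q=np.eye(3)-np.outer(d,d);M+=Q;v+=Q@o
    X=np.linalg.solve(M,v);return X,[(proj(c,X)[0]-p).round(1).tolist() for c,p in obs]
E
python3 - <<'E' 2>/dev/null
from tri import *
ca=cams.calibration("scene");cb=cams.calibration("side")
A=lambda p:np.array((195+p[0]*135/399,130+p[1]*115/340));B=lambda p:np.array((190+(p[0]-400)*.3,145+p[1]*.3))
for n,p,q in[("lidFR",(127,100),(746,226)),("lidBR",(190,108),(658,228)),("lidBL",(216,40),(667,337)),("lidFL",(155,32),(757,332)),("knob",(168,60),(707,260)),("dot1",(354,80),(444,314)),("dot2",(284,170),(518,175)),("dot3",(201,273),(578,64)),("stoptip_in",(286,36),(563,368)),("jar",(56,165),(761,92)),("hon",(174,213),(615,48)),("salt",(342,205),(445,107)),("innercorner",(353,70),(452,338))]:
    X,r=tri([(ca,A(p)),(cb,B(q))]);print(n,X.round(4),r)
E
```

```text
lidFR [ 0.4639 -0.004   0.0387] [[-1.5, -0.4], [-1.7, 0.4]]
lidBR [0.5347 0.0187 0.0399] [[-1.0, -0.2], [-1.1, 0.2]]
lidBL [0.4996 0.1353 0.0413] [[-1.4, -0.3], [-1.9, 0.4]]
lidFL [0.4313 0.1118 0.0423] [[-1.0, -0.3], [-1.4, 0.3]]
knob [0.4824 0.06   0.0574] [[-0.7, -0.2], [-0.9, 0.2]]
dot1 [0.6742 0.156  0.0384] [[-0.2, -0.0], [-0.2, 0.0]]
dot2 [ 0.6718 -0.0144  0.0388] [[-0.6, -0.1], [-0.6, 0.1]]
dot3 [ 0.6678 -0.1839  0.0399] [[-0.8, -0.1], [-0.7, 0.1]]
stoptip_in [0.5682 0.1846 0.0401] [[-1.1, -0.1], [-1.5, 0.2]]
jar [ 0.4776 -0.1536  0.0688] [[-0.4, -0.1], [-0.4, 0.1]]
hon [ 0.624  -0.1629  0.0836] [[-1.1, -0.2], [-1.0, 0.2]]
salt [ 0.7565 -0.0554  0.0669] [[-0.8, -0.0], [-0.8, 0.0]]
innercorner [0.6622 0.175  0.0343] [[-0.7, -0.0], [-0.9, 0.1]]
```

Triangulated heights agree with the known ones. The rail's inner face is near x=0.665, turned about -1°, and the corner is near (0.665, 0.178). The dish is at (0.482, 0.063) turned about +16°, the jar at (0.478, -0.154), and the honey at (0.624, -0.163). I'll travel high to behind the dish and set the finger line parallel to the rail.

Call:
jog_arm --pt "0.5 0.3 0 -0.08 1" --pt "1 0.6 0 -0.17 1" --pt "1 0.6 0 -0.25 1" --pt "1 0.6 0 -0.31 1" --pt "1 0.6 0 -0.31 1"

```text
time: 0.75
tool_pos: [0.3119, -0.4228, 0.1998]
tool_rot: [-3.141, 0.0, -0.03]
contact_force: [-0.3, 0.1, -0.1]
opening: 0.0915
grip_force: 0.0
```

Call:
jog_arm --pt "0.5 0.5 0 0 0.6" --pt "0.9 1 0 0 0.6" --pt "0.9 1 0 0 0.6"

```text
time: 1.05
tool_pos: [0.3856, -0.3399, 0.1999]
tool_rot: [-3.14, -0.001, -0.024]
contact_force: [-0.0, 0.2, -0.2]
opening: 0.0747
grip_force: 0.0
```

Call:
jog_arm --pt "0 0.6 0 0 0.6" --pt "0 1 0 0 0.6" --pt "0 1 0 0 0.6"

```text
time: 1.35
tool_pos: [0.383, -0.2603, 0.2001]
tool_rot: [-3.14, 0.001, -0.025]
contact_force: [0.4, 0.7, 0.7]
opening: 0.0733
grip_force: 0.0
```

Call:
jog_arm --pt "0 0.6 0 0 0.6" --pt "0 1 0 0 0.6" --pt "0 1 0 0 0.6"

```text
time: 1.65
tool_pos: [0.3831, -0.1813, 0.2001]
tool_rot: [-3.141, 0.0, -0.026]
contact_force: [-0.2, -0.5, 0.6]
opening: 0.0736
grip_force: 0.0
```

Call:
jog_arm --pt "0 0.6 0 0 0.6" --pt "0 1 0 0 0.6" --pt "0 1 0 0 0.6"

```text
time: 1.95
tool_pos: [0.3835, -0.102, 0.2001]
tool_rot: [-3.141, -0.0, -0.027]
contact_force: [0.4, -0.3, 0.4]
opening: 0.0736
grip_force: 0.0
```

Call:
jog_arm --pt "0 0.6 0 0 0.6" --pt "0 1 0 0 0.6" --pt "0 1 0 0 0.6"

```text
time: 2.25
tool_pos: [0.3841, -0.0223, 0.2001]
tool_rot: [-3.142, -0.001, -0.027]
contact_force: [-0.2, 0.1, -0.0]
opening: 0.0733
grip_force: 0.0
```

Call:
jog_arm --pt "-0.05 0.6 0 0 0.6" --pt "-0.1 1 0 0 0.6" --pt "-0.1 1 -0.5 0 0.6" --pt "-0.1 1 -1 0 0.6"

```text
time: 2.65
tool_pos: [0.378, 0.0558, 0.1199]
tool_rot: [3.141, -0.005, -0.028]
contact_force: [0.6, -0.3, -0.2]
opening: 0.0731
grip_force: 0.0
```

Call:
jog_arm --pt "0 0 -0.5 0 0.6" --pt "0 0 -1 0 0.6" --pt "0 0 -1 0 0.6"

```text
time: 2.95
tool_pos: [0.3733, 0.0553, 0.0365]
tool_rot: [3.141, 0.009, -0.031]
contact_force: [0.1, 0.7, 0.7]
opening: 0.0733
grip_force: 0.0
```

```bash
python3 - <<'E' 2>/dev/null
from h import *
w=cams.read_camera("wrist");a=cams.read_camera("scene");b=cams.read_camera("side")
o=np.zeros((600,800,3),np.uint8)
o[:300,:400]=cv2.resize(w,(400,300));o[:300,400:]=cv2.resize(a[100:250,170:370],(400,300));o[300:,:400]=cv2.resize(b[130:280,210:410],(400,300))
cv2.imwrite("pics/p1.png",o);print(readout.observe()["tool_pos"])
E
```

```text
[0.37725399 0.0558163  0.04112541]
```

View pics/p1.png

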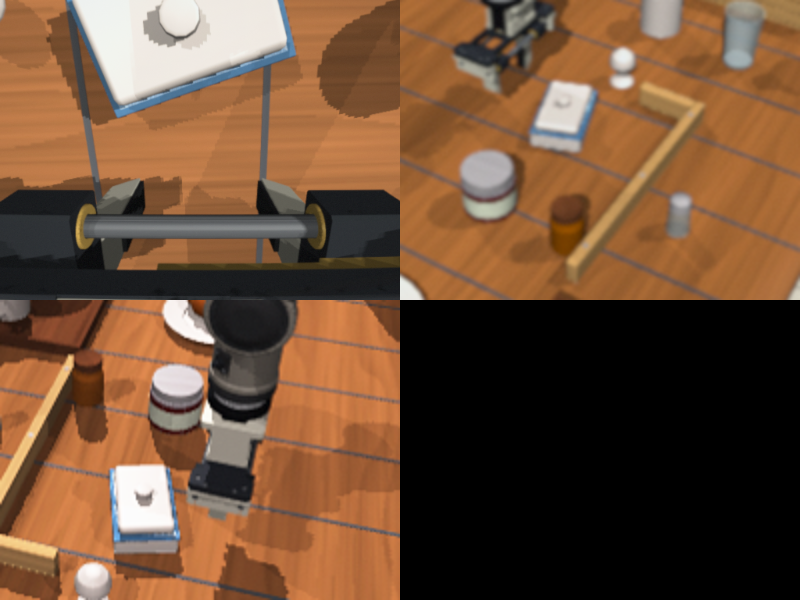

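The wrist view shows the dish's front edge running from (115,110) to (293,52), with both fingertips behind it at about (130,185) and (270,185). I'll check the fingertip height before lowering further.

```bash
python3 - <<'E' 2>/dev/null
from tri import *
ca=cams.calibration("scene");cb=cams.calibration("side");cw=cams.calibration("wrist")
t=readout.observe()["tool_pos"]
for dy in(-.037,.037):
  for z in(0,.02):
    P=t+[0,dy,z];print(dy,z,"scene",(proj(ca,P)[0]-[170,100])*2+[400,0],"side",(proj(cb,P)[0]-[210,130])*2+[0,300],"wrist",proj(cw,P)[0]*.78125)
# wrist view of dish front edge corners at z=.032
q=ray(cw,np.array([(115,112),(293,55)])/.78125,.032);print(q,np.degrees(np.arctan2(q[1,0]-q[0,0],q[0,1]-q[1,1])))
E
```

```text
-0.037 0 scene [497.57180587 101.22094443] side [222.34094    488.41011697] wrist [247.81855598 177.55184765]
-0.037 0.02 scene [496.74398044  92.16157746] side [224.07925639 478.40863031] wrist [252.833756   188.99726864]
0.037 0 scene [521.18191332  77.84435062] side [214.47175286 528.17392196] wrist [149.27635388 180.4670333 ]
0.037 0.02 scene [520.59980599  68.83757889] side [216.20589195 518.17225602] wrist [143.88834207 192.1689355 ]
[[ 0.42826195  0.11533067  0.032     ]
 [ 0.46387194 -0.01264456  0.032     ]] 15.54959554948899
```

Call:
jog_arm --pt "0 0 -0.1 0 0.6" --pt "0 0 -0.2 0 0.6" --pt "0 0 -0.25 0 0.6" --pt "0 0 -0.3 0 0.6" --pt "0 0 -0.3 0 0.6"

```text
time: 3.6
tool_pos: [0.3753, 0.0569, 0.0156]
tool_rot: [3.142, 0.001, -0.03]
contact_force: [-0.4, -0.0, -0.1]
opening: 0.0735
grip_force: 0.0
```

Call:
jog_arm --pt "0 0 -0.03 0 0.6" --pt "0 0 -0.06 0 0.6" --pt "0 0 -0.06 0 0.6"

```text
time: 3.9
tool_pos: [0.3754, 0.0568, 0.0109]
tool_rot: [3.141, 0.0, -0.03]
contact_force: [-0.0, -0.7, 0.2]
opening: 0.0732
grip_force: 0.0
```

```bash
python3 - <<'E' 2>/dev/null
from h import *
a=cams.read_camera("scene");b=cams.read_camera("side")
o=np.zeros((400,800,3),np.uint8)
o[:,:400]=cv2.resize(a[100:180,190:270],(400,400));o[:,400:]=cv2.resize(b[190:270,260:340],(400,400))
ca=cams.calibration("scene");cb=cams.calibration("side")
t=readout.observe()["tool_pos"];print(t)
for dy in(-.037,.037):
    for z in (0,.02):
        for c,f in((ca,lambda p:(p-[190,100])*5),(cb,lambda p:(p-[260,190])*5+[400,0])):
            cv2.circle(o,tuple(f(proj(c,t+[0,dy,z])[0]).astype(int)),3,(0,0,255) if z==0 else (0,255,0),-1)
cv2.imwrite("pics/p2.png",o)
E
```

```text
[0.3755862  0.05683016 0.01113398]
```

View pics/p2.png

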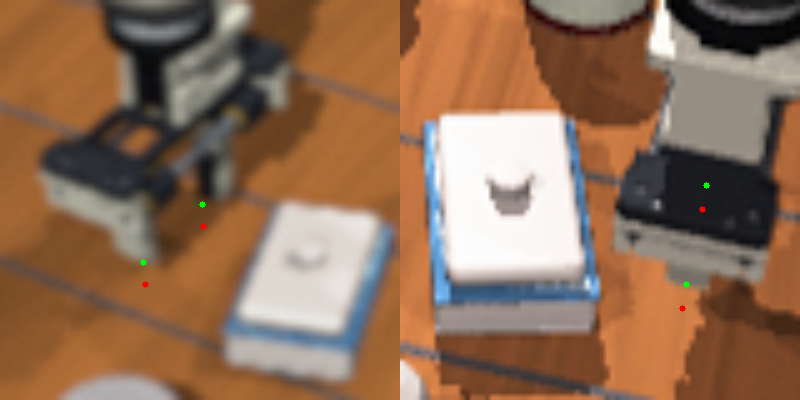

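No contact force at TCP height 11 mm, and both views put the open fingertips about 20 mm above the TCP, near (150,258) left and (685,283) right. I'll go lower.

Call:
jog_arm --pt "0 0 -0.05 0 0.6" --pt "0 0 -0.1 0 0.6" --pt "0 0 -0.1 0 0.6"

```text
time: 4.3
tool_pos: [0.3752, 0.0568, 0.0026]
tool_rot: [3.142, 0.001, -0.03]
contact_force: [0.3, 0.3, 0.4]
opening: 0.0736
grip_force: 0.0
```

Call:
jog_arm --pt "0 0 -0.03 0 0.6" --pt "0 0 -0.05 0 0.6" --pt "0 0 -0.05 0 0.6"

```text
time: 4.6
tool_pos: [0.3754, 0.0568, -0.0011]
tool_rot: [3.141, 0.0, -0.03]
contact_force: [-0.1, 0.6, -0.4]
opening: 0.0736
grip_force: 0.0
```

Call:
jog_arm --pt "0.1 0 0 0 0.6" --pt "0.2 0 0 0 0.6" --pt "0.3 0 0 0 0.6" --pt "0.4 0 0 0 0.6" --pt "0.5 0 0 0 0.6" --pt "0.58 0 0 0 0.6" --pt "0.66 0 0 0 0.6" --pt "0.74 0 0 0 0.6" --pt "0.82 0 0 0 0.6" --pt "0.9 0 0 0 0.6" --pt "1 0 0 0 0.6" --pt "1 0 0 0 0.6"

```text
time: 5.8
tool_pos: [0.4577, 0.0566, -0.0007]
tool_rot: [3.141, -0.003, -0.03]
contact_force: [0.1, -0.1, 0.0]
opening: 0.0734
grip_force: 0.0
```

Call:
jog_arm --pt "0.08 0 0 0 0.6" --pt "0.16 0 0 0 0.6" --pt "0.24 0 0 0 0.6" --pt "0.32 0 0 0 0.6" --pt "0.4 0 0 0 0.6" --pt "0.5 0 0 0 0.6" --pt "0.6 0 0 0 0.6" --pt "0.7 0 0 0 0.6" --pt "0.75 0 0 0 0.6" --pt "0.75 0 0 0 0.6"

```text
time: 6.8
tool_pos: [0.517, 0.0568, -0.0008]
tool_rot: [3.142, -0.002, -0.03]
contact_force: [1.1, 1.2, 0.7]
opening: 0.0734
grip_force: 0.0
```

```bash
python3 - <<'E' 2>/dev/null
from h import *
w=cams.read_camera("wrist");a=cams.read_camera("scene");b=cams.read_camera("side")
o=np.zeros((600,800,3),np.uint8)
o[:300,:400]=cv2.resize(w,(400,300));o[:300,400:]=cv2.resize(a[100:250,170:370],(400,300));o[300:,:400]=cv2.resize(b[130:280,190:390],(400,300))
cv2.imwrite("pics/p3.png",o);print(readout.observe()["tool_pos"])
E
```

```text
[ 0.5161403   0.05678735 -0.00066388]
```

View pics/p3.png

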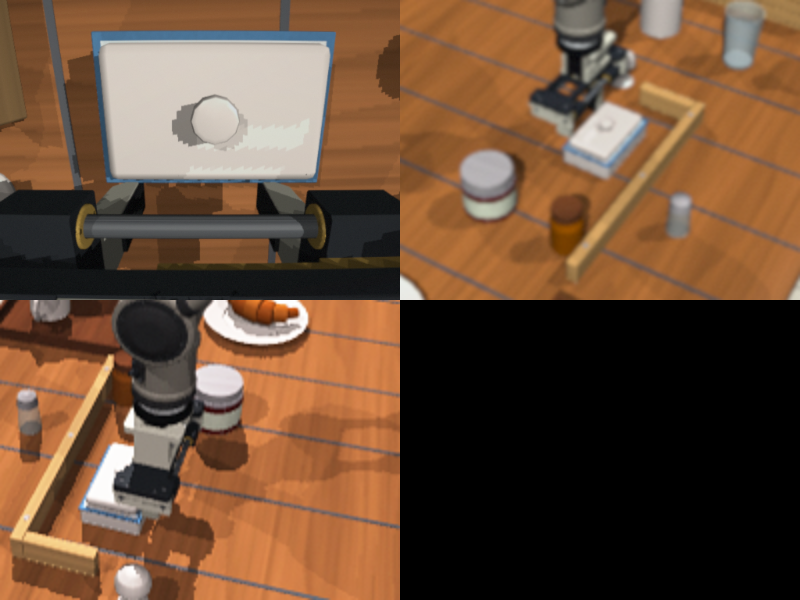

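The wrist view shows the dish squared up against both fingertips, rim corners at (95,33), (335,33), (320,182) and (107,182). The end stop's tip shows at the left edge near (22,122).

```bash
python3 - <<'E' 2>/dev/null
from h import *
cw=cams.calibration("wrist")
q=ray(cw,np.array([(95,33),(335,33),(320,182),(107,182)])/.78125,.032);print(q.round(4),q.mean(0))
print("stop",ray(cw,np.array([(18,2),(25,90),(25,122)])/.78125,.04).round(4), ray(cw,np.array([(25,122)])/.78125,.0).round(4))
E
```

```text
[[ 0.6156  0.1084  0.032 ]
 [ 0.6118 -0.0198  0.032 ]
 [ 0.5255 -0.0197  0.032 ]
 [ 0.5297  0.113   0.032 ]] [0.57067592 0.04550058 0.032     ]
stop [[0.6309 0.1426 0.04  ]
 [0.5879 0.1477 0.04  ]
 [0.5705 0.1514 0.04  ]] [[0.5638 0.1788 0.    ]]
```

Call:
jog_arm --pt "0.08 0 0 0 0.6" --pt "0.16 0 0 0 0.6" --pt "0.24 0 0 0 0.6" --pt "0.32 0 0 0 0.6" --pt "0.4 0 0 0 0.6" --pt "0.45 0 0 0 0.6" --pt "0.45 0 0 0 0.6"

```text
time: 7.65
tool_pos: [0.5519, 0.0569, -0.0009]
tool_rot: [3.142, -0.0, -0.03]
contact_force: [-1.6, 0.3, 0.4]
opening: 0.0733
grip_force: 1.0
```

```bash
python3 - <<'E' 2>/dev/null
from h import *
w=cams.read_camera("wrist");a=cams.read_camera("scene");b=cams.read_camera("side")
o=np.zeros((600,800,3),np.uint8)
o[:384,:512]=w;o[384:,:288]=cv2.resize(a[138:210,240:336],(288,216));o[384:,288:576]=cv2.resize(b[190:276,190:305],(288,216))
cv2.imwrite("pics/p4.png",o);print(readout.observe()["tool_pos"])
E
```

```text
[ 0.55190231  0.05683223 -0.00083338]
```

View pics/p4.png

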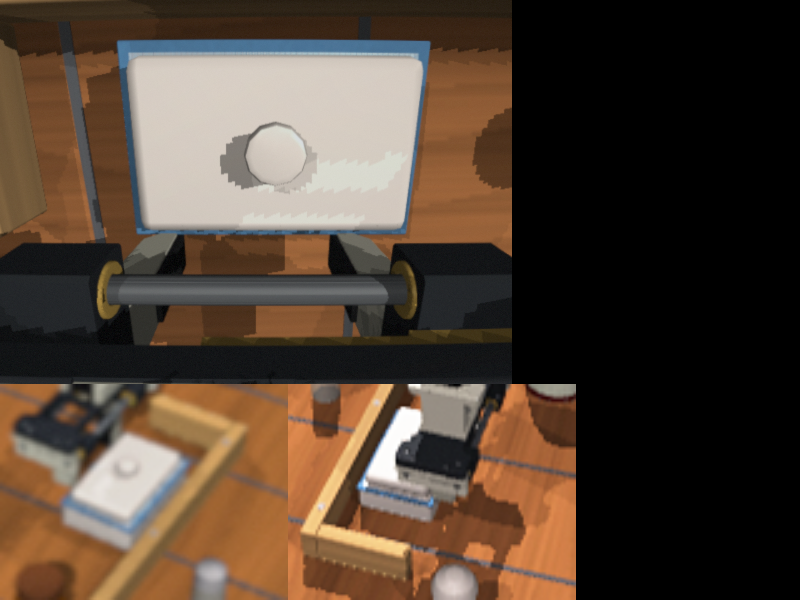

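The wrist view shows the rail's foot running along the top, roughly from (50,18) to (500,3), and the stop's inner foot from (46,210) up to about (12,45). The dish is square to the fingers. I'll get exact edges from the colour mask.

```bash
python3 - <<'E' 2>/dev/null
from h import *
w=cams.read_camera("wrist");cw=cams.calibration("wrist")
g=w.astype(int)
h=cv2.cvtColor(w,cv2.COLOR_BGR2HSV)
for x in(30,90,150,200,250,300,400,450,500):print(x,[tuple(h[r,x].tolist()) for r in range(0,26,3)])
print([tuple(h[120,x].tolist()) for x in range(10,50,4)])
def rp(P,z):return ray(cw,np.array(P,float),z).round(4)
print(rp([(118,41),(430,41),(408,234),(137,232)],.032))
print("stop z0",rp([(46,208),(10,40)],0),"z.04",rp([(0,17),(0,234)],.04))
E
```

```text
30 [(16, 124, 127), (17, 137, 65), (17, 120, 53), (17, 132, 54), (17, 125, 57), (17, 123, 58), (16, 133, 46), (17, 140, 42), (13, 173, 53)]
90 [(17, 137, 80), (16, 125, 53), (16, 135, 53), (14, 127, 58), (17, 130, 59), (17, 127, 56), (17, 125, 55), (13, 158, 66), (13, 166, 66)]
150 [(15, 130, 43), (17, 118, 41), (16, 119, 45), (17, 137, 56), (16, 128, 50), (16, 132, 52), (16, 134, 57), (13, 166, 69), (12, 162, 66)]
200 [(16, 140, 40), (16, 140, 40), (16, 136, 45), (16, 136, 45), (18, 125, 47), (16, 146, 42), (13, 148, 55), (12, 163, 61), (11, 166, 57)]
250 [(17, 131, 41), (17, 128, 40), (15, 122, 46), (18, 139, 46), (15, 122, 46), (17, 134, 40), (12, 164, 59), (14, 151, 59), (12, 167, 52)]
300 [(18, 147, 40), (16, 130, 43), (14, 119, 45), (18, 125, 45), (15, 130, 43), (16, 143, 41), (13, 164, 53), (14, 156, 54), (12, 177, 52)]
400 [(18, 128, 40), (16, 140, 42), (14, 125, 43), (15, 127, 44), (18, 134, 38), (18, 134, 42), (14, 162, 55), (11, 162, 55), (12, 155, 56)]
450 [(16, 115, 42), (18, 144, 39), (19, 134, 40), (16, 125, 43), (15, 134, 38), (17, 128, 40), (12, 162, 55), (14, 175, 54), (13, 173, 56)]
500 [(18, 131, 39), (17, 124, 41), (16, 131, 41), (13, 107, 43), (17, 115, 42), (17, 142, 36), (14, 161, 49), (12, 172, 52), (12, 159, 56)]
[(17, 123, 114), (17, 131, 111), (17, 124, 111), (16, 126, 107), (17, 125, 108), (15, 134, 101), (13, 161, 119), (13, 158, 118), (13, 159, 119), (13, 162, 118)]
[[ 0.6519  0.1098  0.032 ]
 [ 0.648  -0.0201  0.032 ]
 [ 0.5608 -0.0188  0.032 ]
 [ 0.5661  0.1129  0.032 ]]
stop z0 [[0.569  0.1771 0.    ]
 [0.6598 0.1778 0.    ]] z.04 [[0.6621 0.1529 0.04  ]
 [0.5701 0.1752 0.04  ]]
```

Call:
jog_arm --pt "0.04 0 0 0 0.6" --pt "0.08 0 0 0 0.6" --pt "0.12 0 0 0 0.6" --pt "0.14 0 0 0 0.6" --pt "0.14 0 0 0 0.6"

```text
time: 8.35
tool_pos: [0.5624, 0.0568, -0.0009]
tool_rot: [3.142, 0.001, -0.03]
contact_force: [-3.9, 0.4, 3.6]
opening: 0.0736
grip_force: 2.2
```

Call:
jog_arm --pt "0.02 0 0 0 0.6" --pt "0.04 0 0 0 0.6" --pt "0.04 0 0 0 0.6"

```text
time: 8.65
tool_pos: [0.5658, 0.0568, -0.0009]
tool_rot: [3.141, 0.0, -0.03]
contact_force: [-4.9, 0.3, 3.2]
opening: 0.0736
grip_force: 2.1
```

Call:
jog_arm --pt "0.02 0 0 0 0.6" --pt "0.03 0 0 0 0.6" --pt "0.03 0 0 0 0.6"

```text
time: 8.95
tool_pos: [0.5664, 0.0568, -0.001]
tool_rot: [3.141, 0.004, -0.03]
contact_force: [-9.2, -0.6, 7.5]
opening: 0.0735
grip_force: 4.8
```

The force has climbed to 9 N, so the dish is on the rail. Backing off, rising, and turning a quarter to work at the dish's right end.

Call:
jog_arm --pt "-0.2 0 0 0 0.6" --pt "-0.4 0 0 0 0.6" --pt "-0.4 0 0.5 0.0 0.6" --pt "-0.4 0 1 0.09 -0.1" --pt "-0.4 0 1 0.18 -0.1" --pt "-0.4 0 1 0.27 -0.1" --pt "-0.4 0 1 0.36 -0.1" --pt "-0.4 0 1 0.45 -0.1" --pt "-0.4 0 1 0.54 -0.1" --pt "-0.4 0 1 0.63 -0.1" --pt "-0.4 0 1 0.72 -0.1" --pt "-0.4 0 1 0.81 -0.1"

```text
time: 10.15
tool_pos: [0.5378, 0.0567, 0.0794]
tool_rot: [3.138, -0.001, 1.248]
contact_force: [-0.5, 0.3, -0.8]
opening: 0.0413
grip_force: 0.0
```

Call:
jog_arm --pt "0 0 0.4 0.09 -0.1" --pt "0 0 0.5 0.19 -0.1" --pt "0.2 -0.5 0.5 0.19 -0.1" --pt "0.5 -1 0.5 0.19 -0.1" --pt "0.97 -1 0.5 0.19 -0.1" --pt "0.97 -1 0.5 0.19 -0.1"

```text
time: 10.75
tool_pos: [0.6185, -0.0251, 0.1189]
tool_rot: [3.136, 0.0, 1.538]
contact_force: [-1.2, -0.3, -0.7]
opening: 0.0411
grip_force: 0.0
```

Call:
jog_arm --pt "0 -0.5 0 0 -0.1" --pt "0 -0.55 0 0 -0.1" --pt "0 -0.55 -0.5 0 -0.1" --pt "0 -0.55 -0.9 0 -0.1" --pt "0 -0.55 -1 0 -0.1" --pt "0 -0.55 -1 0 -0.1"

```text
time: 11.35
tool_pos: [0.6133, -0.0666, 0.0384]
tool_rot: [-3.14, -0.0, 1.541]
contact_force: [0.5, -0.4, 0.3]
opening: 0.041
grip_force: 0.0
```

Call:
jog_arm --pt "-0.04 0 -0.2 0 -0.1" --pt "-0.04 0 -0.28 0 -0.1" --pt "-0.04 0 -0.34 0 -0.1" --pt "-0.04 0 -0.34 0 -0.1"

```text
time: 11.75
tool_pos: [0.6112, -0.0671, 0.0124]
tool_rot: [3.141, 0.0, 1.541]
contact_force: [-0.2, 0.3, -0.2]
opening: 0.0416
grip_force: 0.0
```

```bash
python3 - <<'E' 2>/dev/null
from h import *
w=cams.read_camera("wrist");a=cams.read_camera("scene");b=cams.read_camera("side")
o=np.zeros((600,800,3),np.uint8)
o[:384,:512]=w;o[384:,:288]=cv2.resize(a[138:228,220:340],(288,216));o[384:,288:576]=cv2.resize(b[160:260,190:323],(288,216))
cv2.imwrite("pics/p5.png",o)
cw=cams.calibration("wrist");print(readout.observe()["tool_pos"],proj(cw,readout.observe()["tool_pos"]))
E
```

```text
[ 0.61141782 -0.06726253  0.01277679] [[255.07018333 225.28622233]]
```

View pics/p5.png

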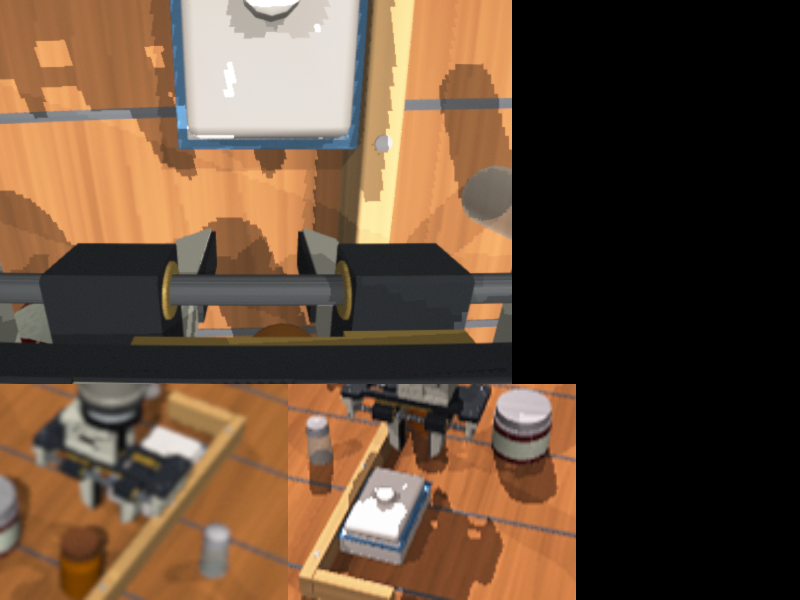

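The wrist view shows the dish's right end at row 148 (columns 178–357), lying along the rail at column 360+. Both fingertips, at about (200,235) and (312,235), face that end. Lowering a little, then pushing left.

Call:
jog_arm --pt "0 0 -0.05 0 -0.1" --pt "0 0 -0.1 0 -0.1" --pt "0 0 -0.1 0 -0.1"

```text
time: 12.2
tool_pos: [0.6103, -0.0671, 0.0032]
tool_rot: [-3.14, -0.0, 1.541]
contact_force: [0.2, -0.7, -0.6]
opening: 0.0416
grip_force: 0.0
```

Call:
jog_arm --pt "0 0.1 0 0 -0.1" --pt "0 0.2 0 0 -0.1" --pt "0 0.3 0 0 -0.1" --pt "0 0.36 0 0 -0.1" --pt "0 0.42 0 0 -0.1" --pt "0 0.48 0 0 -0.1" --pt "0 0.54 0 0 -0.1" --pt "0 0.6 0 0 -0.1" --pt "0 0.6 0 0 -0.1"

```text
time: 13.1
tool_pos: [0.6108, -0.0188, 0.004]
tool_rot: [3.141, 0.0, 1.541]
contact_force: [0.6, -1.1, -0.7]
opening: 0.0411
grip_force: 0.5
```

```bash
python3 - <<'E' 2>/dev/null
from h import *
w=cams.read_camera("wrist");a=cams.read_camera("scene");b=cams.read_camera("side")
o=np.zeros((600,800,3),np.uint8)
o[:384,:512]=w;o[384:,:288]=cv2.resize(a[138:228,220:340],(288,216));o[384:,288:576]=cv2.resize(b[160:260,190:323],(288,216))
cv2.imwrite("pics/p6.png",o)
E
```

```text
(no output)
```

View pics/p6.png

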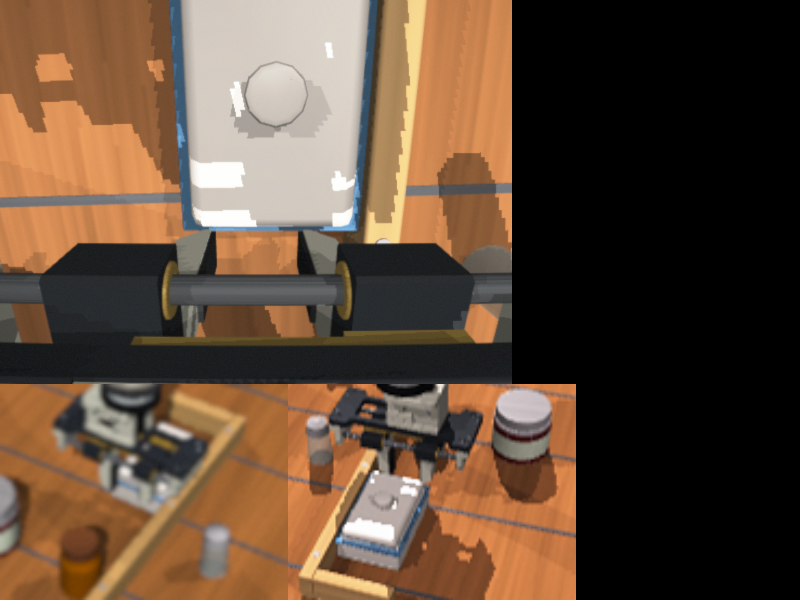

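The wrist view shows the dish contacted squarely (end at row 230) and sliding along the rail. That was my last viewing, so from here I'll rely on forces and numeric measurements.

Call:
jog_arm --pt "0 0.07 0 0 -0.1" --pt "0 0.14 0 0 -0.1" --pt "0 0.21 0 0 -0.1" --pt "0 0.28 0 0 -0.1" --pt "0 0.35 0 0 -0.1" --pt "0 0.42 0 0 -0.1" --pt "0 0.49 0 0 -0.1" --pt "0 0.55 0 0 -0.1" --pt "0 0.58 0 0 -0.1" --pt "0 0.58 0 0 -0.1"

```text
time: 14.25
tool_pos: [0.6108, 0.0278, 0.0039]
tool_rot: [3.142, -0.0, 1.541]
contact_force: [-0.8, -0.9, 0.6]
opening: 0.0411
grip_force: 0.4
```

Call:
jog_arm --pt "0 0.02 0 0 -0.1" --pt "0 0.04 0 0 -0.1" --pt "0 0.04 0 0 -0.1"

```text
time: 14.55
tool_pos: [0.6108, 0.0304, 0.004]
tool_rot: [3.141, 0.0, 1.541]
contact_force: [-0.5, -1.6, 0.1]
opening: 0.0412
grip_force: 1.1
```

Call:
jog_arm --pt "0 0.02 0 0 -0.1" --pt "0 0.04 0 0 -0.1" --pt "0 0.04 0 0 -0.1"

```text
time: 14.85
tool_pos: [0.6108, 0.0338, 0.004]
tool_rot: [3.141, -0.0, 1.541]
contact_force: [1.0, -2.4, 1.1]
opening: 0.0414
grip_force: 1.2
```

Call:
jog_arm --pt "0 0.02 0 0 -0.1" --pt "0 0.04 0 0 -0.1" --pt "0 0.04 0 0 -0.1"

```text
time: 15.15
tool_pos: [0.6111, 0.0361, 0.004]
tool_rot: [3.141, 0.001, 1.541]
contact_force: [1.6, -5.2, -1.0]
opening: 0.0415
grip_force: 3.2
```

Call:
jog_arm --pt "0 0.02 0 0 -0.1" --pt "0 0.04 0 0 -0.1" --pt "0 0.04 0 0 -0.1"

```text
time: 15.45
tool_pos: [0.6118, 0.0395, 0.0053]
tool_rot: [3.139, 0.001, 1.541]
contact_force: [0.2, -5.3, 6.8]
opening: 0.0409
grip_force: 3.4
```

Call:
jog_arm --pt "0 0.02 0 0 -0.1" --pt "0 0.04 0 0 -0.1" --pt "0 0.04 0 0 -0.1"

```text
time: 15.75
tool_pos: [0.6122, 0.041, 0.0053]
tool_rot: [3.138, 0.003, 1.541]
contact_force: [-0.2, -12.0, 6.5]
opening: 0.0411
grip_force: 6.9
```

```bash
python3 - <<'E' 2>/dev/null
from h import *
w=cams.read_camera("wrist");cw=cams.calibration("wrist");np.save("w.npy",w)
s=readout.observe();print(s["tool_pos"],s["tool_rot"],s["contact_force"])
h=cv2.cvtColor(w,cv2.COLOR_BGR2HSV)
bl=cv2.inRange(h,(95,90,40),(120,255,255));ys,xs=np.nonzero(bl)
L=[];R=[]
for r in range(0,225,6):
    x=np.flatnonzero(bl[r,130:420])+130
    if len(x)>1:L.append((x[0]-.5,r));R.append((x[-1]+.5,r))
for n,P in(("L",L),("R",R)):
    q=ray(cw,P,.032);f=np.polyfit(q[:,1],q[:,0],1);r=q[:,0]-np.polyval(f,q[:,1]);k=abs(r)<.0015;f=np.polyfit(q[k,1],q[k,0],1);print(n,len(P),k.sum(),"theta",np.degrees(-np.arctan(f[0])),"x at y=.11",np.polyval(f,.11),"y range",q[:,1].min(),q[:,1].max())
# wood mask of rail right of dish
wd=cv2.inRange(h,(15,80,150),(28,190,255))
E=[];I=[]
for r in range(0,230,6):
    x=np.flatnonzero(wd[r,355:470])+355
    if len(x)>3:E.append((x[-1]+.5,r));I.append((x[0]-.5,r))
for n,P in(("railouter",E),("railinner-lit",I)):
    q=ray(cw,P,.04);f=np.polyfit(q[:,1],q[:,0],1);r=q[:,0]-np.polyval(f,q[:,1]);k=abs(r)<.0015;f=np.polyfit(q[k,1],q[k,0],1);print(n,len(P),k.sum(),"theta",np.degrees(-np.arctan(f[0])),"x at .11",np.polyval(f,.11),r.std())
for x in(200,250,300,340):print(x,[(r,*h[r,x].tolist()) for r in range(0,30,3)])
E
```

```text
[0.61222679 0.04103918 0.00535169] [3.13820088e+00 2.91966546e-03 1.54065671e+00] [  0.05640799 -10.91393244   6.74366066]
L 38 38 theta -1.6481526920817382 x at y=.11 0.5785447481161227 y range 0.05500743812918771 0.1545661033296478
R 38 38 theta -1.8038436450384137 x at y=.11 0.6652547445255194 y range 0.052162399541813356 0.15206629445267753
railouter 39 39 theta -1.239588519866612 x at .11 0.6828958488361906 0.00013301501666799126
railinner-lit 39 39 theta -1.6250869377078847 x at .11 0.6665463045711023 0.00023258054843077383
200 [(0, 16, 21, 202), (3, 17, 23, 203), (6, 15, 23, 204), (9, 15, 20, 203), (12, 16, 21, 203), (15, 15, 20, 204), (18, 16, 21, 204), (21, 17, 22, 205), (24, 16, 24, 205), (27, 16, 19, 203)]
250 [(0, 14, 21, 208), (3, 16, 21, 207), (6, 18, 22, 207), (9, 16, 21, 204), (12, 16, 21, 207), (15, 15, 22, 208), (18, 14, 21, 207), (21, 16, 19, 206), (24, 18, 22, 208), (27, 15, 22, 207)]
300 [(0, 15, 19, 210), (3, 16, 21, 210), (6, 17, 22, 211), (9, 16, 23, 211), (12, 17, 19, 211), (15, 16, 21, 209), (18, 14, 21, 209), (21, 14, 21, 211), (24, 13, 22, 211), (27, 17, 22, 210)]
340 [(0, 15, 22, 212), (3, 13, 22, 213), (6, 15, 24, 213), (9, 17, 24, 214), (12, 17, 24, 213), (15, 17, 24, 213), (18, 17, 24, 214), (21, 16, 23, 214), (24, 15, 21, 214), (27, 16, 23, 214)]
```

The dish lies flush on the rail (edge x=0.6653 against the rail at 0.665, angles within 0.5°) and presses the stop at 12 N. Backing away and travelling to behind the jar.

Call:
jog_arm --pt "0 -0.25 0 0 -0.1" --pt "0 -0.5 0 0 -0.1" --pt "0 -0.5 0.5 0 -0.1" --pt "0 -0.5 1 0 -0.1" --pt "0 -0.5 1 0 -0.1"

```text
time: 16.3
tool_pos: [0.6144, 0.0034, 0.0898]
tool_rot: [3.131, -0.0, 1.54]
contact_force: [0.7, 0.9, -0.1]
opening: 0.0412
grip_force: 0.0
```

Call:
jog_arm --pt "0 0 0.5 0 -0.1" --pt "-0.3 -0.3 1 -0.09 -0.1" --pt "-0.6 -0.6 1 -0.18 -0.1" --pt "-0.9 -0.9 1 -0.27 -0.1" --pt "-1 -1 1 -0.36 -0.1" --pt "-1 -1 1 -0.43 -0.1" --pt "-1 -1 1 -0.43 -0.1"

```text
time: 17.0
tool_pos: [0.5305, -0.0765, 0.1637]
tool_rot: [-3.141, -0.001, 0.864]
contact_force: [0.9, 0.5, -0.2]
opening: 0.0412
grip_force: 0.0
```

Call:
jog_arm --pt "-0.4 -0.4 0 0 -0.1" --pt "-0.8 -0.8 0 0 -0.1" --pt "-1 -1 0 0 -0.1" --pt "-1 -1 0 0 -0.1"

```text
time: 17.4
tool_pos: [0.4494, -0.1577, 0.1638]
tool_rot: [-3.141, 0.0, 0.866]
contact_force: [-0.7, -0.2, 0.1]
opening: 0.0413
grip_force: 0.0
```

Call:
jog_arm --pt "-0.38 -0.7 0 0 -0.1" --pt "-0.38 -0.7 0 0 -0.1" --pt "-0.38 -0.7 0 0 -0.1"

```text
time: 17.7
tool_pos: [0.4206, -0.2134, 0.1638]
tool_rot: [3.142, -0.0, 0.865]
contact_force: [0.0, 0.6, 0.0]
opening: 0.0415
grip_force: 0.0
```

```bash
python3 - <<'E' 2>/dev/null
from tri import *
w=cams.read_camera("wrist");cw=cams.calibration("wrist");np.save("w2.npy",w)
s=readout.observe();print(s["tool_pos"],s["tool_rot"])
ca=cams.calibration("scene");cb=cams.calibration("side")
print("plate",ray(ca,[(231/1.5625,412/1.5625)],.012),ray(cb,[(497/1.5625,215/1.5625)],.012))
print("pred lid px",proj(cw,[.478,-.154,.08]))
g=cv2.GaussianBlur(cv2.cvtColor(w,cv2.COLOR_BGR2GRAY),(5,5),1)
h=cv2.cvtColor(w,cv2.COLOR_BGR2HSV)
m=cv2.inRange(h,(0,0,90),(180,45,255));cs,_=cv2.findContours(m,cv2.RETR_EXTERNAL,cv2.CHAIN_APPROX_NONE)
for c in cs:
    if cv2.contourArea(c)>1000:
        e=cv2.fitEllipse(c);print(cv2.contourArea(c),e,cv2.boundingRect(c),ray(cw,[e[0]],.08)[0].round(4))
# dish vs stop from side
b=cams.read_camera("side");hb=cv2.cvtColor(b,cv2.COLOR_BGR2HSV);np.save("b2.npy",b)
bl=cv2.inRange(hb,(95,90,40),(120,255,255));bl[:, :200]=0;bl[:,310:]=0;bl[:190]=0;bl[290:]=0
ys,xs=np.nonzero(bl);P=np.c_[xs,ys];q=ray(cb,P,.032)
c,sn=np.cos(np.radians(-1.4)),np.sin(np.radians(-1.4));R=np.array([[c,sn],[-sn,c]])
u=(q[:,:2]-[.6668,.1825])@R.T
print("blue rim in rack frame min/max",np.percentile(u,[1,99],axis=0))
E
```

```text
[ 0.42096303 -0.212495    0.16378477] [-3.14148475e+00 -8.33189987e-04  8.65106862e-01]
plate [[ 0.45832831 -0.45552634  0.012     ]] [[ 0.45146866 -0.45533641  0.012     ]]
pred lid px [[261.59739298  83.22642825]]
2401.5 ((449.9386291503906, 248.87139892578125), (50.33222961425781, 132.27432250976562), 88.84654235839844) (376, 223, 136, 51) [ 0.5147 -0.3667  0.08  ]
2038.0 ((252.69053649902344, 254.9532928466797), (86.71735382080078, 134.47283935546875), 0.0) (241, 77, 257, 198) [ 0.3796 -0.2581  0.08  ]
9734.0 ((219.73753356933594, 129.6814422607422), (97.31996154785156, 329.67498779296875), 44.22900390625) (62, 0, 293, 257) [ 0.4306 -0.1593  0.08  ]
blue rim in rack frame min/max [[-0.08791573 -0.13482573]
 [-0.00082767 -0.01412477]]
```

```bash
python3 - <<'E' 2>/dev/null
from tri import *
a=cams.read_camera("scene");ca=cams.calibration("scene");h=cv2.cvtColor(cv2.GaussianBlur(a,(3,3),.5),cv2.COLOR_BGR2HSV)
c,sn=np.cos(np.radians(-1.4)),np.sin(np.radians(-1.4))
for x in(-.06,-.03):
    print("x",x)
    for y in np.arange(-.03,.036,.003):
        P=[.6668+c*x-sn*y,.1825+sn*x+c*y,.04];p=proj(ca,P)[0];v=cv2.getRectSubPix(h,(1,1),(float(p[0]),float(p[1])))[0,0]
        print(round(y,3),p.round(1),v.tolist(),end=" | ")
    print()
w=np.load("w2.npy");cw=cams.calibration("wrist");h=cv2.cvtColor(w,cv2.COLOR_BGR2HSV)
o=proj(cw,[.478,-.154,.08])[0].round().astype(int);print(o)
print("row",[(x,*h[o[1],x].tolist()) for x in range(o[0]-80,o[0]+80,5)])
print("col",[(y,*h[y,o[0]].tolist()) for y in range(0,230,6)])
E
```

```text
x -0.06
-0.03 [296.4 150.5] [13, 11, 231] | -0.027 [296.8 150. ] [14, 12, 232] | -0.024 [297.2 149.5] [14, 12, 232] | -0.021 [297.6 149. ] [15, 11, 231] | -0.018 [298.  148.5] [15, 12, 229] | -0.015 [298.4 148.1] [15, 15, 227] | -0.012 [298.8 147.6] [16, 31, 224] | -0.009 [299.3 147.1] [15, 54, 221] | -0.006 [299.7 146.7] [16, 81, 219] | -0.003 [300.1 146.2] [16, 108, 218] | -0.0 [300.5 145.7] [17, 125, 215] | 0.003 [300.9 145.2] [17, 133, 211] | 0.006 [301.3 144.8] [17, 137, 203] | 0.009 [301.7 144.3] [16, 142, 193] | 0.012 [302.1 143.8] [15, 149, 183] | 0.015 [302.5 143.4] [14, 161, 175] | 0.018 [302.9 142.9] [14, 172, 168] | 0.021 [303.3 142.5] [14, 175, 167] | 0.024 [303.7 142. ] [14, 177, 167] | 0.027 [304.1 141.5] [14, 176, 167] | 0.03 [304.5 141.1] [14, 175, 167] | 0.033 [304.9 140.6] [14, 175, 167] | 
x -0.03
-0.03 [304.1 153.4] [15, 11, 233] | -0.027 [304.5 153. ] [14, 12, 233] | -0.024 [305.  152.5] [15, 11, 233] | -0.021 [305.4 152. ] [14, 11, 233] | -0.018 [305.8 151.5] [16, 11, 232] | -0.015 [306.2 151. ] [18, 14, 230] | -0.012 [306.6 150.5] [17, 31, 226] | -0.009 [307. 
[... 1227 characters left out ...]
 198), (18, 13, 155, 201), (24, 13, 156, 196), (30, 10, 27, 200), (36, 8, 4, 237), (42, 6, 5, 236), (48, 12, 5, 236), (54, 10, 7, 235), (60, 6, 5, 234), (66, 6, 5, 232), (72, 6, 5, 237), (78, 8, 4, 240), (84, 0, 4, 238), (90, 6, 5, 236), (96, 12, 5, 238), (102, 6, 5, 233), (108, 12, 5, 235), (114, 6, 5, 237), (120, 8, 4, 235), (126, 6, 5, 236), (132, 10, 6, 236), (138, 10, 66, 197), (144, 13, 155, 209), (150, 13, 154, 185), (156, 13, 153, 200), (162, 13, 155, 192), (168, 13, 152, 199), (174, 13, 154, 204), (180, 13, 156, 200), (186, 13, 155, 217), (192, 14, 154, 222), (198, 13, 150, 229), (204, 13, 151, 229), (210, 13, 152, 228), (216, 14, 150, 231), (222, 14, 153, 223), (228, 13, 154, 222)]
```

The dish seats directly against the stop: the lid's white runs straight into the lit stop top with no gap. The jar is at (0.480, -0.1555). Lining up behind it and lowering.

Call:
jog_arm --pt "0.05 -0.1 -0.5 0 -0.1" --pt "0.05 -0.1 -1 0 -0.1" --pt "0.05 -0.1 -1 0 -0.1"

```text
time: 18.15
tool_pos: [0.4222, -0.2176, 0.08]
tool_rot: [-3.132, 0.0, 0.867]
contact_force: [0.7, 1.1, -0.3]
opening: 0.0415
grip_force: 0.0
```

Call:
jog_arm --pt "0 0 -0.4 0 -0.1" --pt "0 0 -0.8 0 -0.1" --pt "0 0 -0.8 0 -0.1"

```text
time: 18.45
tool_pos: [0.4234, -0.2189, 0.0185]
tool_rot: [-3.136, 0.0, 0.867]
contact_force: [-0.0, -0.9, 0.5]
opening: 0.0409
grip_force: 0.0
```

Call:
jog_arm --pt "0.08 0.1 0 0 -0.1" --pt "0.16 0.19 0 0 -0.1" --pt "0.24 0.28 0 0 -0.1" --pt "0.31 0.37 0 0 -0.1" --pt "0.38 0.45 0 0 -0.1" --pt "0.45 0.53 0 0 -0.1" --pt "0.52 0.62 0 0 -0.1" --pt "0.59 0.7 0 0 -0.1" --pt "0.66 0.78 0 0 -0.1" --pt "0.73 0.87 0 0 -0.1" --pt "0.8 0.95 0 0 -0.1" --pt "0.8 0.95 0 0 -0.1"

```text
time: 19.65
tool_pos: [0.4892, -0.1437, 0.0198]
tool_rot: [3.142, -0.001, 0.866]
contact_force: [-0.7, 0.6, 0.1]
opening: 0.0409
grip_force: 0.0
```

```bash
cat > jar.py <<'E'
from tri import *
s=readout.observe();t=s["tool_pos"];print(t,s["tool_rot"],s["contact_force"])
w=cams.read_camera("wrist");cw=cams.calibration("wrist")
h=cv2.cvtColor(w,cv2.COLOR_BGR2HSV);m=cv2.inRange(h,(0,0,110),(180,40,255));m[235:]=0
g=cv2.morphologyEx(m,cv2.MORPH_OPEN,np.ones((9,9)))
for c in cv2.findContours(g,cv2.RETR_EXTERNAL,cv2.CHAIN_APPROX_NONE)[0]:
    if cv2.contourArea(c)>1500:
        P=c[:,0].astype(float);k=(P[:,1]>1)&(P[:,1]<228);q=ray(cw,P[k],.08)[:,:2]
        x=np.linalg.lstsq(np.c_[2*q,np.ones(len(q))],(q**2).sum(1),rcond=None)[0];rr=np.sqrt(x[2]+x[:2]@x[:2])
        print(cv2.boundingRect(c),"circle z.08",x[:2].round(4),rr.round(4),"resid",np.std(np.linalg.norm(q-x[:2],axis=1)-rr).round(4),"from tcp",x[:2]-t[:2])
E
python3 jar.py 2>/dev/null
```

```text
[ 0.48916453 -0.14367338  0.01978825] [ 3.14155136e+00 -7.79981806e-04  8.65767778e-01] [-0.70829729  0.58882574  0.05628663]
(154, 66, 208, 169) circle z.08 [ 0.5201 -0.1101] 0.0386 resid 0.0003 from tcp [0.03089452 0.033567  ]
```

Call:
jog_arm --pt "0.07 0.08 0 0 -0.1" --pt "0.14 0.16 0 0 -0.1" --pt "0.21 0.25 0 0 -0.1" --pt "0.28 0.33 0 0 -0.1" --pt "0.35 0.42 0 0 -0.1" --pt "0.42 0.5 0 0 -0.1" --pt "0.49 0.59 0 0 -0.1" --pt "0.56 0.67 0 0 -0.1" --pt "0.63 0.76 0 0 -0.1" --pt "0.7 0.84 0 0 -0.1" --pt "0.8 0.95 0 0 -0.1" --pt "0.8 0.95 0 0 -0.1"

```text
time: 20.9
tool_pos: [0.5537, -0.0676, 0.0201]
tool_rot: [3.141, -0.001, 0.866]
contact_force: [0.3, 0.7, -0.1]
opening: 0.0413
grip_force: 0.0
```

```bash
python3 jar.py 2>/dev/null
```

```text
[ 0.55374999 -0.06756479  0.02005309] [ 3.14054406e+00 -1.11341186e-03  8.66277554e-01] [ 0.27278374  0.7412107  -0.11374173]
(153, 58, 207, 177) circle z.08 [ 0.5847 -0.0334] 0.0387 resid 0.0004 from tcp [0.03091016 0.03414645]
```

Call:
jog_arm --pt "0.07 0.08 0 0 -0.1" --pt "0.14 0.16 0 0 -0.1" --pt "0.21 0.25 0 0 -0.1" --pt "0.28 0.34 0 0 -0.1" --pt "0.34 0.41 0 0 -0.1" --pt "0.38 0.46 0 0 -0.1" --pt "0.38 0.46 0 0 -0.1"

```text
time: 21.65
tool_pos: [0.5834, -0.0312, 0.0199]
tool_rot: [3.141, -0.001, 0.866]
contact_force: [-0.7, -0.3, 0.3]
opening: 0.0413
grip_force: 0.0
```

Call:
jog_arm --pt "0.02 0.02 0 0 -0.1" --pt "0.04 0.05 0 0 -0.1" --pt "0.04 0.05 0 0 -0.1"

```text
time: 21.95
tool_pos: [0.5856, -0.0299, 0.0203]
tool_rot: [3.14, 0.003, 0.865]
contact_force: [-3.6, -6.9, 3.5]
opening: 0.0413
grip_force: 4.4
```

```bash
python3 jar.py 2>/dev/null
```

```text
[ 0.58558395 -0.02989301  0.02028264] [3.14039873e+00 2.66635586e-03 8.65463475e-01] [-3.56174571 -6.88744788  3.45655518]
(154, 68, 205, 167) circle z.08 [0.6197 0.0073] 0.0354 resid 0.0054 from tcp [0.03412638 0.03716286]
(33, 0, 230, 116) circle z.08 [0.6289 0.0749] 0.034 resid 0.0037 from tcp [0.04331537 0.10481554]
```

Call:
jog_arm --pt "0.02 0.01 0 0 -0.1" --pt "0.04 0.01 0 0 -0.1" --pt "0.05 0.01 0 0 -0.1" --pt "0.05 0.01 0 0 -0.1"

```text
time: 22.4
tool_pos: [0.5878, -0.03, 0.0201]
tool_rot: [-3.14, 0.005, 0.866]
contact_force: [-8.1, -11.8, 5.4]
opening: 0.0414
grip_force: 6.2
```

Call:
jog_arm --pt "0.02 0 0 0 -0.1" --pt "0.04 0.01 0 0 -0.1" --pt "0.04 0.01 0 0 -0.1"

```text
time: 22.7
tool_pos: [0.5901, -0.0305, 0.0201]
tool_rot: [-3.14, 0.008, 0.866]
contact_force: [-13.0, -17.1, 8.4]
opening: 0.0414
grip_force: 8.5
```

Forces are rising on both axes, so the jar is wedged. Backing straight off and measuring.

Call:
jog_arm --pt "-0.2 -0.25 0 0 -0.1" --pt "-0.4 -0.5 0 0 -0.1" --pt "-0.5 -0.6 0.2 0 -0.1" --pt "-0.5 -0.6 0.7 0 -0.1" --pt "-0.5 -0.6 1 0 -0.1" --pt "-0.5 -0.6 1 0 -0.1"

```text
time: 23.3
tool_pos: [0.5557, -0.0752, 0.1039]
tool_rot: [3.134, -0.004, 0.864]
contact_force: [1.1, -0.2, -0.3]
opening: 0.0414
grip_force: 0.0
```

```bash
python3 - <<'E' 2>/dev/null
from h import *
s=readout.observe();print(s["tool_pos"],s["contact_force"])
w=cams.read_camera("wrist");cw=cams.calibration("wrist");np.save("w3.npy",w)
c,sn=np.cos(np.radians(-1.4)),np.sin(np.radians(-1.4));R=np.array([[c,sn],[-sn,c]]);rk=lambda q:(q[:,:2]-[.6668,.1825])@R.T
h=cv2.cvtColor(w,cv2.COLOR_BGR2HSV)
o=np.array([.6195,.008])
# radial edge search around lid centre at z=.08, where not facing dish
g=cv2.GaussianBlur(h[:,:,1],(3,3),0).astype(np.float32)
for it in range(3):
    q=[]
    for a in np.radians(np.r_[-200:60:5]):
        r=np.arange(.03,.048,.0005);P=np.c_[o[0]+r*np.cos(a),o[1]+r*np.sin(a),0*r+.08];p=proj(cw,P).astype(np.float32)
        if (p[:,1]<2).any() or (p[:,1]>235).any() or (p[:,0]<2).any() or (p[:,0]>509).any():continue
        v=cv2.remap(g,p[:,:1],p[:,1:],cv2.INTER_LINEAR)[:,0];d=np.diff(v)
        if d.max()>4:q.append(P[d.argmax(),:2])
    q=np.array(q);x=np.linalg.lstsq(2*q,(q**2).sum(1)-0,rcond=None) if 0 else None
    X=np.linalg.lstsq(np.c_[2*q,np.ones(len(q))],(q**2).sum(1),rcond=None)[0];o=X[:2];rr=np.sqrt(X[2]+o@o)
print("jar",o,rr,len(q),np.std(np.linalg.norm(q-o,axis=1)-rr),"rack",rk(o[None]))
bl=cv2.inRange(h,(95,90,40),(120,255,255));n,l,st,_=cv2.connectedComponentsWithStats(bl)
ys,xs=np.nonzero(bl);B=rk(ray(cw,np.c_[xs,ys],.032));print("blue rack",np.percentile(B,[1,99],axis=0),len(B))
wd=cv2.inRange(h,(15,80,150),(28,190,255));ys,xs=np.nonzero(wd);k=ys<235;W=rk(ray(cw,np.c_[xs,ys][k],.04));k=(abs(W[:,0])<.04);W=W[k]
for y in np.arange(-.3,.03,.03):
    z=W[(abs(W[:,1]-y)<.004)];print(y.round(3),len(z),np.percentile(z[:,0],[3,97]).round(4) if len(z)>5 else "")
E
```

```text
[ 0.55568617 -0.07522053  0.10389552] [ 1.12216903 -0.23867715 -0.2868054 ]
jar [0.61759774 0.00224183] 0.038657101107899265 37 0.0002241071177513489 rack [[-0.04478347 -0.18140648]]
blue rack [[-0.08680259 -0.14022234]
 [-0.06958115 -0.10159257]] 530
-0.3 254 [-0.0001  0.0159]
-0.27 276 [-0.0002  0.0159]
-0.24 298 [-0.0003  0.0157]
-0.21 320 [-0.0004  0.0156]
-0.18 85 [0.0041 0.0114]
-0.15 0 
-0.12 0 
-0.09 0 
-0.06 0 
-0.03 0 
-0.0 0
```

The jar is 2.5 mm off the rail and touching the dish. I'll check the dish against the stop from directly above.

Call:
jog_arm --pt "0 0 0.5 0 -0.1" --pt "0 0.3 1 0 -0.1" --pt "0.1 0.8 1 0 -0.1" --pt "0.15 1 1 0 -0.1" --pt "0.15 1 1 0 -0.1" --pt "0.15 1 1 0 -0.1"

```text
time: 23.95
tool_pos: [0.5644, 0.0054, 0.1783]
tool_rot: [-3.14, 0.002, 0.866]
contact_force: [-0.3, 0.2, 0.6]
opening: 0.0415
grip_force: 0.0
```

```bash
python3 - <<'E' 2>/dev/null
from h import *
s=readout.observe();print(s["tool_pos"],s["qvel"].round(3).max())
w=cams.read_camera("wrist");cw=cams.calibration("wrist");np.save("w4.npy",w)
h=cv2.cvtColor(w,cv2.COLOR_BGR2HSV)
M=np.array(cw["world_from_camera"])
# rectified top views (ray tables) at z=.032 and .04: classify along lines of constant rack x
c,sn=np.cos(np.radians(-1.4)),np.sin(np.radians(-1.4))
def W(x,y,z):return [.6668+c*x-sn*y,.1785+sn*x+c*y,z]
def cls(v):
    H,S,V=map(int,v)
    return "B" if 95<=H<=120 and S>80 else "w" if S<45 and V>110 else "P" if H>=15 and S<150 and V>120 else "p" if H>=15 and S<150 else "t"
for z in(.032,.04):
    for x in(-.08,-.065,-.043,-.02):
        r=""
        for y in np.arange(-.16,.03,.002):
            p=proj(cw,W(x,y,z))[0].round().astype(int);r+=cls(h[p[1],p[0]]) if 0<=p[0]<512 and 0<=p[1]<384 else "."
        print(z,x,r)
# rim edges
bl=cv2.inRange(h,(95,80,40),(120,255,255));ys,xs=np.nonzero(bl)
q=ray(cw,np.c_[xs,ys],.032)[:,:2]-np.array(W(0,0,0))[:2];u=np.c_[q@[c,sn],q@[-sn,c]];print(np.percentile(u,[.5,99.5],axis=0),len(u))
rect=cv2.minAreaRect((q+[.6668,.1785]).astype(np.float32)*1000);print(rect)
E
```

```text
[0.56444218 0.00544373 0.17833606] 0.003
0.032 -0.08 wwttttttttttBBpwPwpwppwwpwwwwwwwwwpwwwwwwwwwwwwwwwwwwwwwwwwwwwwwwwwwwwwwwwPBBpPPPPPP...........
0.032 -0.065 wwwwwwwwwpttBBBpwwwwwwwwwwwwwwwwwwwwwwwwwwwwwwwwwwwwwwwwwwwwwwwwwwwwwwwwwwwwpp.................
0.032 -0.043 wwwwwwwwwwwtpBppwwwwwwwwwwwwwwwwwwwwwwwwwwwwwwwwwwwwwwwwwwwwwwwwwwwww..........................
0.032 -0.02 wwwwwwwwtpttBBBpwwwwwwwwwwwwwwwwwwwwwwwwwwwwwwwwwwwwwwwwwww....................................
0.04 -0.08 wwttttttttttBBBpppppBppppppBpBBpBwBpBpppwppBpppppBpppppBppppppppwpwwppPPPPBBpPPPPPP............
0.04 -0.065 wwwwwwwwwtttpBBpwwwwwwwwwwwwwwwwwwwwwwwwwwwwwwwwwwwwwwwwwwwwwwwwwwwwwwwwwwwBp..................
0.04 -0.043 wwwwwwwwwwwttBppwwwwwwwwwwwwwwwwwwwwwwwwwwwwwwwwwwwwwwwwwwwwwwwwwwww...........................
0.04 -0.02 wwwwwwwwtpttBBBwwwwwwwwwwwwwwwwwwwwwwwwwwwwwwwwwwwwwwwwwww.....................................
[[-0.08594494 -0.13628253]
 [ 0.00074062 -0.00630708]] 1550
((622.3870239257812, 108.19479370117188), (130.76138305664062, 86.95088195800781), 88.97430419921875)
```

The dish rim measures 131 x 87 mm, square to the rack within 0.5°. Its end meets the stop with no table visible between them. The jar touches the dish and is 2–3 mm from the rail (limit 7 mm). The arm is clear of everything.

```bash
python3 -c "
from cell import ticket
print(ticket.hand_in())"
```

```text
the job is handed in; nothing more can be done
None
```

The job is handed in, but no verdict came back: my last measurements put the butter dish flush in the rack corner, and the jam jar touching its right end about 2–3 mm off the rail (7 mm allowed), with the arm clear at about 24 s of the 67 s.

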